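# Find the tired drawer-catch spring on the test board

### The arm

A 7-joint arm with a two-finger parallel gripper is mounted at the origin on the work surface. World frame = base frame: x ahead of the robot, y to its left, z up, the work surface at z = 0. Lengths are in m, angles in rad, forces in N, time in s.
With the tool pointing down it reaches from about 0.425 to 0.975 m from the base axis. Payload 16.7 kg.
Tool frame: the origin (TCP) lies midway between the tips of the shut fingers; the grasp point (between the pads) lies 19 mm behind it; z points along the fingers, y is the line along which they close (so a half turn about z gives the same grasp; the last joint's range is limited). The gripper opens to 85 mm and grips with 20 to 120 N. Pads are 22 mm wide; open, the fingers measure 114 mm over their backs; the gripper's body (76 mm by 85 mm) begins 54 mm behind the grasp point. The pads swing forward as they close: fully open they stand 13 mm farther back than shut.
Start: joints at [1.095, 0.426, 0.074, 1.606, -0.034, 1.111, -0.067], TCP at [0.216, -0.639, 0.231] pointing down, gripper open.
Joint ranges: [-2.85, 2.85], [-0.5, 2.14], [-1.23, 1.37], [0.21, 2.46], [-1.02, 4.16], [0.16, 2.05], [-2.73, 2.73]. Speed limits (rad/s): [1.89, 1.89, 2.39, 2.39, 3.01, 3.01, 3.01].

### API

Orientations are given as a 3x3 rotation matrix whose columns are the frame's x, y, z axes.
In Python, from rig import get_state, capture, close_job, look_for, spot_point gives the robot as it stands.
- The arm moves only by the tool carry_out, never from a script. Its argument "deltas" is a list of rows, each an object of numbers: "tx", "ty", "tz": the shift along the tool's x, y, z each as a share of 0.4 m, from -1 to 1; "wx", "wy", "wz": the turn, a rotation vector about the tool's x, y, z each as a share of 90 degrees, from -1 to 1. A call has 1 to 12 rows; each row is the pose to reach, as a shift and turn from the pose commanded when the call began, along the tool's axes at that moment; what a row does not reach only later rows make up. A row lasts 1/10 s, in which the tool goes at most 50 mm and 8.59 degrees, less where a joint would pass 70% of its speed; a pose out of reach is approached as far as the arm can. A call with a number of a shift or a turn outside -1 to 1 is refused whole. A call with a gripper value outside its range is refused whole. "jaw" is the closure, from 0 (fully open) to 1 (shut), set as the call begins (left out, the last holds). The fingers move at their own pace and stop on an object; "grip_force" is the grip in N (left out, the last holds). Time passes only in rows, so rows that repeat a pose let the fingers close. It gives the time, the measured TCP pose, the force, the opening and the grip force at its end, in the units of the state.
- get_state(): the state, without advancing time (a new reading comes with each control period).
- capture(name): name is "side" or "top" or "wrist"; returns a dict with "pixels" (384x512x3 uint8, red, green, blue), "z_map" (384x512 float32, m along the optical axis (not along the pixel's ray), 0 where there is no reading), "fovy" (degrees; the focal length in pixels is half the picture's height over the tangent of half this angle, whatever the lens; pixels are square), "cx", "cy" (the principal point, pixels), "rvec" (rotation vector, rad) and "tvec" (3), from world to camera coordinates, as OpenCV has them. Camera axes: x right, y down, z forward; pixel columns grow to the right and rows downward; lengths in m; the calibration is good to about 2 mm. A picture is of the moment at which its call begins.
- close_job(): hands the job in; it is judged then, once.
Trained networks look in a picture, given as the dict that the camera call returned (one of the last four; its "shot" number tells which), for a name from the list of things; names that differ only in an ending like _2 or _b are one class to them, and where a whole thing is asked for, a point or a joint stands for the part that bears it (a point fixed in the world has none). Each returns a list of dicts, best first, with "p" (0 to 1); they miss things now and then, are a little off and sometimes report something else, mostly with a low value. They report only what shows in the picture. A call takes as long as a camera call.
- look_for(picture, target): "rect" ([centre column, centre row, width, height] in pixels, round what is visible of it).
- spot_point(picture, target): "uv" ([column, row] in pixels: a listed point, or the origin of a listed thing).
The state is a dict: "t": time; "qpos": joint angles; "joint_velocities": joint speeds; "joint_efforts": joint torques, N m; "ee_pos": TCP position; "eef_rot": TCP orientation; "ft_force": force on the tool from outside, world axes, zero at the start; "ft_torque": the same for the moment, N m; "finger_gap": finger opening in m; "gripper_force": force on a finger pad.
Only numpy, scipy, OpenCV 4.12 (cv2) and the standard library are available. Lean on these libraries where they do the work, as an engineer would, in place of code of your own. Each camera call takes 0.05 s, during which the arm holds its last target. There are 200 camera calls.

### The job

The four flat springs from the desk's drawer catches are clamped on the test board, and one has gone tired. Going along the row from left to right as the robot sees it, press each spring's free tip gently down until the spring rests on its stop, hold it there a moment and let it up. Then slide the pointer along its bar until it stands in line with the softest spring, let go, and leave the other things on the desk alone.

Things in the scene. Friction and masses are not known exactly. Their poses are not given: they have to be found in the camera images.
- board: wooden test board lying fixed on the desk, 250 x 360 mm, 16 mm thick; origin on its underside, on the desk, at the middle of the row of springs; its x axis points away from the robot, its y axis to the robot's left along the row (board turned at most 0.25 rad)
- pointer (a joint): the sliding pointer's position along the bar that runs along the near edge of the board, 0 to 0.30 m, growing to the left (board +y): at 0 it stands at y = -0.15 m in the board's frame, at 0.15 at y = 0. It stands to the right of the whole row at first, slides with about 1.5 N of friction and stays where it is left
- pointer_grip (a point): centre of the pointer (46 mm above the desk): an upright dark wooden grip 20 mm (x) by 18 mm (y), its top 66 mm above the desk, on an aluminium foot 26 x 20 mm whose top is 30 mm above the desk; a thin nose at the foot points to the springs (board +x), 51 mm long from this point. The bar is at board x = -0.12, 70 mm nearer the robot than the row of domes
- spring_a: one of four springs alike to the eye: wooden clamp block with steel cap (34 x 30 mm, top 70 mm above the desk, screw heads 75 mm) holding a flat steel spring 16 mm wide that points at the robot, with a rubber-topped stop post under it, half-way along. Origin on the board's top under the middle of the spring; the four stand 60 mm apart along board y (+0.09, +0.03, -0.03, -0.09) in an order that changes; axes parallel to the board's. The letter says nothing about its stiffness
- spring_b: one of four springs alike to the eye: wooden clamp block with steel cap (34 x 30 mm, top 70 mm above the desk, screw heads 75 mm) holding a flat steel spring 16 mm wide that points at the robot, with a rubber-topped stop post under it, half-way along. Origin on the board's top under the middle of the spring; the four stand 60 mm apart along board y (+0.09, +0.03, -0.03, -0.09) in an order that changes; axes parallel to the board's. The letter says nothing about its stiffness
- spring_c: one of four springs alike to the eye: wooden clamp block with steel cap (34 x 30 mm, top 70 mm above the desk, screw heads 75 mm) holding a flat steel spring 16 mm wide that points at the robot, with a rubber-topped stop post under it, half-way along. Origin on the board's top under the middle of the spring; the four stand 60 mm apart along board y (+0.09, +0.03, -0.03, -0.09) in an order that changes; axes parallel to the board's. The letter says nothing about its stiffness
- spring_d: one of four springs alike to the eye: wooden clamp block with steel cap (34 x 30 mm, top 70 mm above the desk, screw heads 75 mm) holding a flat steel spring 16 mm wide that points at the robot, with a rubber-topped stop post under it, half-way along. Origin on the board's top under the middle of the spring; the four stand 60 mm apart along board y (+0.09, +0.03, -0.03, -0.09) in an order that changes; axes parallel to the board's. The letter says nothing about its stiffness
- dome_a (a point): top of the round steel dome (14 mm wide, stands 6 mm proud) at the free tip of spring_a: the point to press. At rest 68 mm above the desk, 50 mm nearer the robot than the origin of spring_a; it goes 10 to 11 mm down until the spring rests on its stop
- dome_b (a point): top of the round steel dome (14 mm wide, stands 6 mm proud) at the free tip of spring_b: the point to press. At rest 68 mm above the desk, 50 mm nearer the robot than the origin of spring_b; it goes 10 to 11 mm down until the spring rests on its stop
- dome_c (a point): top of the round steel dome (14 mm wide, stands 6 mm proud) at the free tip of spring_c: the point to press. At rest 68 mm above the desk, 50 mm nearer the robot than the origin of spring_c; it goes 10 to 11 mm down until the spring rests on its stop
- dome_d (a point): top of the round steel dome (14 mm wide, stands 6 mm proud) at the free tip of spring_d: the point to press. At rest 68 mm above the desk, 50 mm nearer the robot than the origin of spring_d; it goes 10 to 11 mm down until the spring rests on its stop
- leaf_a (a joint): bending of spring_a: 0 at rest, 0.11 rad on its stop (stop 55 mm, dome 90 mm from the bending point). Springs back. Force at the dome just before the stop 3.5 to 10.5 N, the tired spring under 60 percent of any other: a fifth is preload, the rest grows evenly with travel. On the stop only the overhang still flexes: the force climbs 8 N per mm instead of 0.3 to 0.8. Over 22 N damages it
- leaf_b (a joint): bending of spring_b: 0 at rest, 0.11 rad on its stop (stop 55 mm, dome 90 mm from the bending point). Springs back. Force at the dome just before the stop 3.5 to 10.5 N, the tired spring under 60 percent of any other: a fifth is preload, the rest grows evenly with travel. On the stop only the overhang still flexes: the force climbs 8 N per mm instead of 0.3 to 0.8. Over 22 N damages it
- leaf_c (a joint): bending of spring_c: 0 at rest, 0.11 rad on its stop (stop 55 mm, dome 90 mm from the bending point). Springs back. Force at the dome just before the stop 3.5 to 10.5 N, the tired spring under 60 percent of any other: a fifth is preload, the rest grows evenly with travel. On the stop only the overhang still flexes: the force climbs 8 N per mm instead of 0.3 to 0.8. Over 22 N damages it
- leaf_d (a joint): bending of spring_d: 0 at rest, 0.11 rad on its stop (stop 55 mm, dome 90 mm from the bending point). Springs back. Force at the dome just before the stop 3.5 to 10.5 N, the tired spring under 60 percent of any other: a fifth is preload, the rest grows evenly with travel. On the stop only the overhang still flexes: the force climbs 8 N per mm instead of 0.3 to 0.8. Over 22 N damages it
- pot: bystander: white ceramic cup, 76 mm wide, 75 mm high, origin under its centre
- jar: bystander: green glass jar, 60 mm wide, 90 mm high, origin under its centre
- screwdriver_grip (a point): bystander: screwdriver lying on the desk, 170 mm long; middle of its handle

How it is judged:
By the outcome, as a careful person would: the job done as asked, in the order asked, and still so for the second after the job is handed in, with the robot touching nothing.
It also fails if it takes over 69 s, if anything falls off the work surface, if the arm or the gripper's body presses on something with over 40 N, if the wrist force passes 120 N, or if a joint passes its speed limit or range.

## Working session

There is one attempt and no reset: what is moved stays moved. The work goes in short steps, Python scripts to look and compute and a tool call to move; the robot and the scene stay as the last step left them, time stands still between calls to the robot, and variables do not carry over. Pictures are saved under pics/ and viewed, at most 10 in all, crops included, and the job is handed in when it is done.

Besides the shell and the picture viewer there is one more tool, called after "Emit:" as name(argument=value, ...) on one line, values as JSON. carry_out: Moves the arm, as the interface text tells. Its arguments: {"type":"object","properties":{"deltas":{"type":"array"},"jaw":{"type":"number"},"grip_force":{"type":"number"}},"required":["deltas"]}

```bash
mkdir -p pics
cat > h.py <<'E'
import numpy as np, cv2
from rig import *
def cam(p):
    R=cv2.Rodrigues(np.array(p["rvec"],float))[0]; t=np.array(p["tvec"],float).ravel()
    f=p["pixels"].shape[0]/2/np.tan(np.radians(p["fovy"])/2); return R,t,f
def atz(p,uv,z):
    R,t,f=cam(p); d=R.T@np.array([(uv[0]-p["cx"])/f,(uv[1]-p["cy"])/f,1]); c=-R.T@t
    return c+d*(z-c[2])/d[2]
def save(p,n): cv2.imwrite("pics/"+n,p["pixels"][:,:,::-1])
E
python3 - <<'E'
from h import *
for n in("top","side"):
    p=capture(n); save(p,n+"1.png"); print(n,[k for k in p], p["fovy"])
    for tg,z in(("dome_a",.068),("pointer_grip",.046),("board",0),("spring_a",.016),("pot",0),("jar",0),("screwdriver_grip",.01)):
        print(tg,[(np.round(q["uv"],1).tolist(),round(q["p"],2),np.round(atz(p,q["uv"],z)[:2],4).tolist()) for q in spot_point(p,tg)[:6]])
s=get_state();print({k:np.round(v,3).tolist() for k,v in s.items()})
E
```

```text
top ['pixels', 'z_map', 'fovy', 'cx', 'cy', 'rvec', 'tvec', 'shot'] 43.321760302601916
dome_a [([231.8, 196.5], 0.56, [0.5439, 0.0819]), ([264.0, 193.5], 0.48, [0.5506, -0.0197]), ([248.0, 195.7], 0.38, [0.545, 0.0308]), ([284.2, 194.1], 0.37, [0.5469, -0.0833])]
pointer_grip [([256.4, 185.2], 0.58, [0.5809, 0.0036]), ([305.8, 215.7], 0.39, [0.4786, -0.1506])]
board [([255.1, 181.1], 0.87, [0.6016, 0.0076])]
spring_a [([226.8, 183.5], 0.81, [0.5938, 0.1003]), ([264.3, 183.1], 0.76, [0.5916, -0.0223]), ([281.6, 177.2], 0.74, [0.6095, -0.0796]), ([248.8, 182.7], 0.68, [0.5944, 0.0283])]
pot [([135.9, 227.2], 0.64, [0.4604, 0.4007]), ([267.7, 183.9], 0.4, [0.591, -0.0337])]
jar [([371.5, 210.8], 0.72, [0.4923, -0.3709])]
screwdriver_grip [([134.9, 154.9], 0.65, [0.6991, 0.4031]), ([245.7, 181.7], 0.46, [0.5989, 0.0385])]
side ['pixels', 'z_map', 'fovy', 'cx', 'cy', 'rvec', 'tvec', 'shot'] 51.81605920407989
dome_a [([272.0, 196.6], 0.63, [0.5434, -0.0306]), ([247.3, 220.5], 0.58, [0.5343, 0.0831]), ([283.1, 184.1], 0.49, [0.5526, -0.0923]), ([259.8, 207.6], 0.38, [0.5408, 0.0249])]
point
[... 287 characters left out ...]
202.6], 0.61, [0.6037, -0.0138])]
pot [([181.9, 331.5], 0.59, [0.4582, 0.3891])]
jar [([243.5, 214.3], 0.68, [0.6016, 0.028]), ([349.7, 161.4], 0.56, [0.4988, -0.3896])]
screwdriver_grip [([118.0, 275.6], 0.91, [0.689, 0.4014]), ([272.2, 186.8], 0.53, [0.6078, -0.1109])]
{'t': 0.8, 'qpos': [1.096, 0.426, 0.074, 1.606, -0.034, 1.111, -0.067], 'joint_velocities': [0.0, 0.0, 0.0, 0.0, 0.001, 0.001, -0.001], 'joint_efforts': [0.001, -94.945, 3.756, -46.387, 0.019, 0.003, 0.0], 'ee_pos': [0.216, -0.639, 0.231], 'eef_rot': [[0.947, 0.32, 0.0], [0.32, -0.947, 0.0], [0.0, -0.0, -1.0]], 'ft_force': [0.528, -0.657, 0.276], 'ft_torque': [0.015, -0.042, 0.027], 'gripper_force': 0.0, 'finger_gap': 0.085}
```

Emit:
carry_out(deltas=[{"tx": 0.59,"ty": -0.643,"tz": -0.125},{"tx": 0.59,"ty": -0.643,"tz": -0.125},{"tx": 0.59,"ty": -0.643,"tz": -0.125},{"tx": 0.59,"ty": -0.643,"tz": -0.125},{"tx": 0.59,"ty": -0.643,"tz": -0.125},{"tx": 0.59,"ty": -0.643,"tz": -0.125},{"tx": 0.59,"ty": -0.643,"tz": -0.125},{"tx": 0.59,"ty": -0.643,"tz": -0.125}], jaw=1)

```text
validation failed for argument at $.de...
```

Emit:
carry_out(deltas=[{"tx": 0.59,"ty": -0.643,"tz": 0,"wz": 0.175},{"tx": 0.59,"ty": -0.643,"tz": 0,"wz": 0.175},{"tx": 0.59,"ty": -0.643,"tz": 0,"wz": 0.175},{"tx": 0.59,"ty": -0.643,"tz": 0,"wz": 0.175},{"tx": 0.59,"ty": -0.643,"tz": 0,"wz": 0.175},{"tx": 0.59,"ty": -0.643,"tz": 0,"wz": 0.175},{"tx": 0.59,"ty": -0.643,"tz": 0,"wz": 0.175},{"tx": 0.59,"ty": -0.643,"tz": 0,"wz": 0.175},{"tx": 0.59,"ty": -0.643,"tz": 0,"wz": 0.175}])

```text
validation failed for argument at $.de...
```

Emit:
carry_out(deltas=[{"tx": 0.59,"ty": -0.643,"tz": -0.125,"wx": 0.0,"wy": 0.0,"wz": 0.0},{"tx": 0.59,"ty": -0.643,"tz": -0.125,"wx": 0.0,"wy": 0.0,"wz": 0.0},{"tx": 0.59,"ty": -0.643,"tz": -0.125,"wx": 0.0,"wy": 0.0,"wz": 0.0},{"tx": 0.59,"ty": -0.643,"tz": -0.125,"wx": 0.0,"wy": 0.0,"wz": 0.0},{"tx": 0.59,"ty": -0.643,"tz": -0.125,"wx": 0.0,"wy": 0.0,"wz": 0.0},{"tx": 0.59,"ty": -0.643,"tz": -0.125,"wx": 0.0,"wy": 0.0,"wz": 0.0},{"tx": 0.59,"ty": -0.643,"tz": -0.125,"wx": 0.0,"wy": 0.0,"wz": 0.0},{"tx": 0.59,"ty": -0.643,"tz": -0.125,"wx": 0.0,"wy": 0.0,"wz": 0.0}], jaw=1)

```text
t: 1.6
ee_pos: [0.3602, -0.3153, 0.2827]
eef_rot: [[0.945, 0.327, 0.002], [0.327, -0.945, -0.0], [0.002, 0.001, -1.0]]
ft_force: [-1.0, -1.4, -0.4]
finger_gap: 0.0003
gripper_force: 0.0
```

Emit:
carry_out(deltas=[{"tx": 0.59,"ty": -0.63,"tz": 0.0,"wx": 0.0,"wy": 0.0,"wz": 0.175},{"tx": 0.59,"ty": -0.63,"tz": 0.0,"wx": 0.0,"wy": 0.0,"wz": 0.175},{"tx": 0.59,"ty": -0.63,"tz": 0.0,"wx": 0.0,"wy": 0.0,"wz": 0.175},{"tx": 0.59,"ty": -0.63,"tz": 0.0,"wx": 0.0,"wy": 0.0,"wz": 0.175},{"tx": 0.59,"ty": -0.63,"tz": 0.0,"wx": 0.0,"wy": 0.0,"wz": 0.175},{"tx": 0.59,"ty": -0.63,"tz": 0.0,"wx": 0.0,"wy": 0.0,"wz": 0.175},{"tx": 0.59,"ty": -0.63,"tz": 0.0,"wx": 0.0,"wy": 0.0,"wz": 0.175},{"tx": 0.59,"ty": -0.63,"tz": 0.0,"wx": 0.0,"wy": 0.0,"wz": 0.175},{"tx": 0.59,"ty": -0.63,"tz": 0.0,"wx": 0.0,"wy": 0.0,"wz": 0.175}])

```text
t: 2.5
ee_pos: [0.5008, -0.004, 0.2812]
eef_rot: [[0.999, 0.054, -0.0], [0.054, -0.999, 0.001], [-0.0, -0.001, -1.0]]
ft_force: [0.1, -0.9, -0.2]
finger_gap: -0.0
gripper_force: 0.0
```

Run:
```python
from h import *
p=capture("wrist"); save(p,"w1.png")
for tg,z in(("dome_a",.068),("pointer_grip",.046),("spring_a",.016)):
    print(tg,[(np.round(q["uv"],1).tolist(),round(q["p"],2),np.round(atz(p,q["uv"],z)[:2],4).tolist()) for q in spot_point(p,tg)[:6]])
s=get_state();print({k:np.round(s[k],4).tolist() for k in("t","ee_pos","eef_rot","ft_force")})
```

```text
dome_a [([165.2, 121.8], 0.84, [0.5451, 0.0931]), ([335.0, 128.3], 0.78, [0.5481, -0.0878]), ([278.5, 126.0], 0.72, [0.5472, -0.0274]), ([223.1, 126.3], 0.57, [0.5437, 0.0315])]
pointer_grip [([372.7, 183.0], 0.77, [0.4856, -0.1456]), ([226.4, 75.1], 0.41, [0.5967, 0.0314])]
spring_a [([277.2, 79.2], 0.92, [0.5975, -0.0258]), ([174.8, 77.7], 0.86, [0.5927, 0.0945]), ([327.5, 80.7], 0.86, [0.599, -0.085])]
{'t': 2.7, 'ee_pos': [0.4999, -0.0077, 0.2813], 'eef_rot': [[0.9988, 0.0487, -0.0002], [0.0487, -0.9988, -0.0005], [-0.0002, 0.0005, -1.0]], 'ft_force': [0.3403, 0.447, -0.7312]}
```

View pics/w1.png

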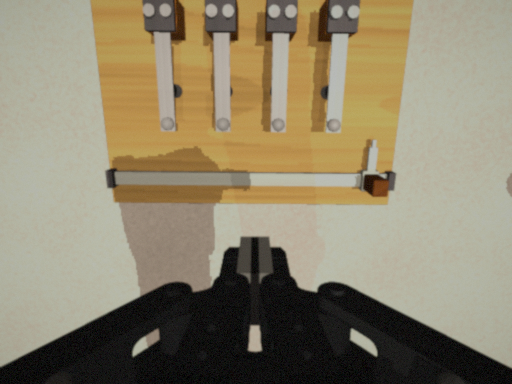

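Emit:
carry_out(deltas=[{"tx": 0.122,"ty": -0.241,"tz": 0.3,"wx": 0.0,"wy": 0.0,"wz": 0.015},{"tx": 0.122,"ty": -0.241,"tz": 0.3,"wx": 0.0,"wy": 0.0,"wz": 0.015},{"tx": 0.122,"ty": -0.241,"tz": 0.3,"wx": 0.0,"wy": 0.0,"wz": 0.015},{"tx": 0.122,"ty": -0.241,"tz": 0.3,"wx": 0.0,"wy": 0.0,"wz": 0.015},{"tx": 0.122,"ty": -0.241,"tz": 0.5,"wx": 0.0,"wy": 0.0,"wz": 0.015},{"tx": 0.122,"ty": -0.241,"tz": 0.5,"wx": 0.0,"wy": 0.0,"wz": 0.015},{"tx": 0.122,"ty": -0.241,"tz": 0.5,"wx": 0.0,"wy": 0.0,"wz": 0.015},{"tx": 0.122,"ty": -0.241,"tz": 0.5,"wx": 0.0,"wy": 0.0,"wz": 0.015}])

```text
t: 3.5
ee_pos: [0.5444, 0.0918, 0.0823]
eef_rot: [[1.0, 0.026, -0.0], [0.026, -1.0, -0.0], [-0.0, 0.0, -1.0]]
ft_force: [0.3, 0.8, 1.1]
finger_gap: -0.0001
gripper_force: 0.0
```

```bash
cat > m.py <<'E'
from h import *
F=[];Z=[]
for i in range(5):
    p=capture("wrist"); s=get_state(); F.append(s["ft_force"]); Z.append(s["ee_pos"])
print("t",round(s["t"],2),"F",np.mean(F,0).round(2),"sd",np.std(F,0).round(2),"pos",np.mean(Z,0).round(4),"sd",np.std(Z,0).round(4))
E
python3 m.py
python3 - <<'E'
from h import *
p=capture("wrist"); save(p,"w2.png"); print(get_state()["eef_rot"])
for tg,z in(("dome_a",.068),("pointer_grip",.046)):
    print(tg,[(np.round(q["uv"],1).tolist(),round(q["p"],2),np.round(atz(p,q["uv"],z)[:2],4).tolist()) for q in spot_point(p,tg)[:6]])
E
```

```text
t 3.75 F [ 0.34 -0.02  0.14] sd [0.59 0.49 0.48] pos [0.5452 0.0924 0.0833] sd [0.0001 0.0002 0.0002]
[[ 9.99635508e-01  2.69185574e-02  2.05957409e-03]
 [ 2.69183882e-02 -9.99637629e-01  1.09812340e-04]
 [ 2.06178375e-03 -5.43318998e-05 -9.99997873e-01]]
dome_a [([484.6, 240.9], 0.66, [0.5487, -0.0274]), ([370.5, 241.9], 0.61, [0.5466, 0.0318]), ([256.1, 246.0], 0.59, [0.5427, 0.0913])]
pointer_grip []
```

View pics/w2.png

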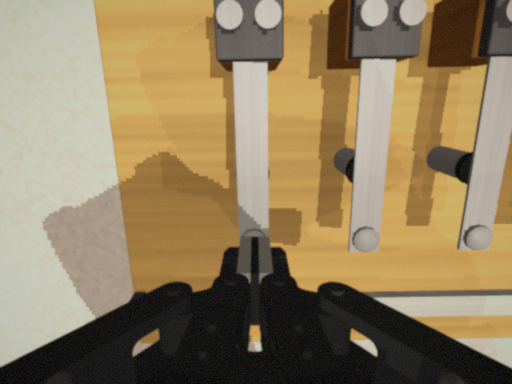

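Emit:
carry_out(deltas=[{"tx": 0,"ty": 0.0,"tz": 0.02,"wx": 0.0,"wy": 0.0,"wz": 0.0},{"tx": 0,"ty": 0.0,"tz": 0.03,"wx": 0.0,"wy": 0.0,"wz": 0.0},{"tx": 0,"ty": 0.0,"tz": 0.04,"wx": 0.0,"wy": 0.0,"wz": 0.0},{"tx": 0,"ty": 0.0,"tz": 0.045,"wx": 0.0,"wy": 0.0,"wz": 0.0},{"tx": 0,"ty": 0.0,"tz": 0.045,"wx": 0.0,"wy": 0.0,"wz": 0.0},{"tx": 0,"ty": 0.0,"tz": 0.045,"wx": 0.0,"wy": 0.0,"wz": 0.0}])

```text
t: 4.5
ee_pos: [0.5438, 0.0928, 0.0633]
eef_rot: [[1.0, 0.027, -0.001], [0.027, -1.0, -0.0], [-0.001, 0.0, -1.0]]
ft_force: [-2.8, -0.5, 4.9]
finger_gap: 0.0002
gripper_force: 2.5
```

```bash
python3 m.py
```

```text
t 4.75 F [-3.66 -0.81  4.57] sd [0.38 0.35 0.61] pos [0.5439 0.0928 0.0634] sd [0.0001 0.     0.    ]
```

Run:
```python
from h import *
p=capture("wrist"); s=get_state(); R,t,f=cam(p)
def pr(X):
    c=R@np.array(X)+t; return (f*c[0]/c[2]+p["cx"],f*c[1]/c[2]+p["cy"])
e=np.array(s["ee_pos"]);print(pr(e),pr(e+[.011,0,0]),pr(e-[.011,0,0]),-R.T@t, s["qpos"])
im=cv2.resize(p["pixels"][150:330,170:400],None,fx=3,fy=3,interpolation=cv2.INTER_CUBIC); cv2.imwrite("pics/w3.png",im[:,:,::-1])
z=p["z_map"]; print(z[225:260:4,245:268:3].round(3))
q=capture("side"); save(q,"s3.png")
im=cv2.resize(q["pixels"][130:260,180:340],None,fx=4,fy=4,interpolation=cv2.INTER_CUBIC); cv2.imwrite("pics/s3c.png",im[:,:,::-1])
```

```text
(np.float64(253.59049871190857), np.float64(254.78108684628717)) (np.float64(254.2019870069125), np.float64(233.35422541455222)) (np.float64(253.0024724074049), np.float64(275.38582817618334)) [0.61420574 0.09422759 0.20521051] [ 0.06553283  0.47447197 -0.43411453  1.99591463  0.29181732  0.73121564
 -2.08904607]
[[0.157 0.159 0.158 0.157 0.158 0.157 0.158 0.158]
 [0.158 0.159 0.159 0.158 0.158 0.158 0.159 0.159]
 [0.158 0.158 0.159 0.159 0.16  0.16  0.16  0.158]
 [0.148 0.148 0.149 0.148 0.149 0.149 0.148 0.148]
 [0.144 0.144 0.144 0.144 0.143 0.143 0.143 0.145]
 [0.14  0.14  0.139 0.141 0.139 0.14  0.14  0.141]
 [0.135 0.136 0.136 0.136 0.136 0.137 0.137 0.137]
 [0.132 0.132 0.132 0.133 0.132 0.131 0.133 0.132]
 [0.129 0.13  0.129 0.13  0.13  0.13  0.13  0.129]]
```

View pics/w3.png

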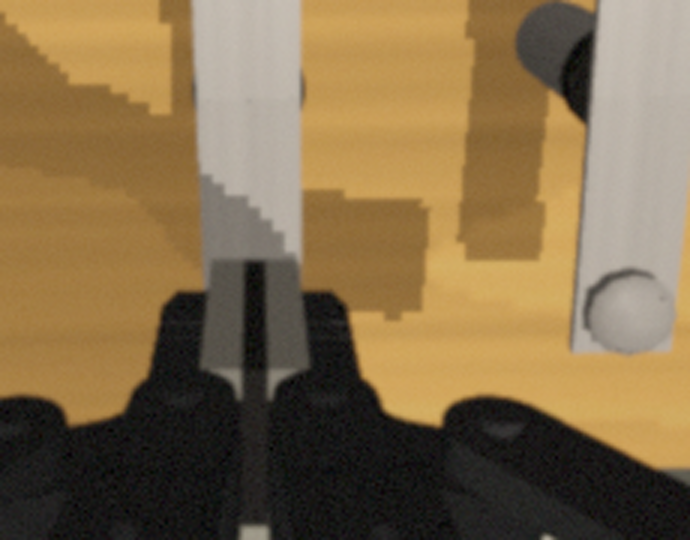

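View pics/s3c.png

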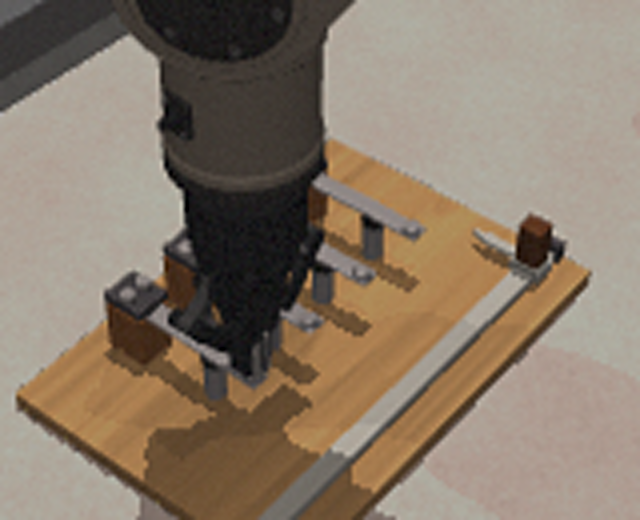

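Emit:
carry_out(deltas=[{"tx": 0,"ty": 0.0,"tz": 0.004,"wx": 0.0,"wy": 0.0,"wz": 0.0},{"tx": -0.001,"ty": 0.0,"tz": 0.008,"wx": 0.0,"wy": 0.0,"wz": 0.0},{"tx": -0.001,"ty": 0.0,"tz": 0.01,"wx": 0.0,"wy": 0.0,"wz": 0.0},{"tx": -0.001,"ty": 0.0,"tz": 0.01,"wx": 0.0,"wy": 0.0,"wz": 0.0}])

```text
t: 5.25
ee_pos: [0.544, 0.0928, 0.0595]
eef_rot: [[1.0, 0.027, 0.001], [0.027, -1.0, 0.0], [0.001, -0.0, -1.0]]
ft_force: [-3.6, 0.3, 7.8]
finger_gap: -0.0004
gripper_force: 3.8
```

```bash
python3 m.py
```

```text
t 5.5 F [-2.67 -0.91  7.35] sd [0.17 0.64 0.72] pos [0.544  0.0928 0.0596] sd [0. 0. 0.]
```

Emit:
carry_out(deltas=[{"tx": -0.001,"ty": 0.0,"tz": 0.002,"wx": 0.0,"wy": 0.0,"wz": 0.0},{"tx": -0.001,"ty": 0.0,"tz": 0.004,"wx": 0.0,"wy": 0.0,"wz": 0.0},{"tx": -0.001,"ty": 0.0,"tz": 0.005,"wx": 0.0,"wy": 0.0,"wz": 0.0},{"tx": -0.001,"ty": 0.0,"tz": 0.005,"wx": 0.0,"wy": 0.0,"wz": 0.0}])

```text
t: 5.9
ee_pos: [0.544, 0.0929, 0.0578]
eef_rot: [[1.0, 0.027, 0.001], [0.027, -1.0, 0.0], [0.001, -0.0, -1.0]]
ft_force: [-2.3, -1.9, 9.4]
finger_gap: -0.0001
gripper_force: 4.5
```

```bash
python3 m.py
```

```text
t 6.15 F [-1.35 -0.47  8.78] sd [0.72 0.42 0.68] pos [0.544  0.0928 0.0578] sd [0. 0. 0.]
```

Emit:
carry_out(deltas=[{"tx": 0,"ty": 0.0,"tz": 0.001,"wx": 0.0,"wy": 0.0,"wz": 0.0},{"tx": 0,"ty": 0.0,"tz": 0.002,"wx": 0.0,"wy": 0.0,"wz": 0.0},{"tx": 0,"ty": 0.0,"tz": 0.002,"wx": 0.0,"wy": 0.0,"wz": 0.0}])

```text
t: 6.45
ee_pos: [0.544, 0.0929, 0.057]
eef_rot: [[1.0, 0.027, 0.001], [0.027, -1.0, 0.0], [0.001, -0.0, -1.0]]
ft_force: [-1.7, -0.1, 9.4]
finger_gap: -0.0003
gripper_force: 4.7
```

```bash
python3 m.py
```

```text
t 6.7 F [-2.25 -0.93  9.45] sd [0.47 0.4  0.44] pos [0.544  0.0929 0.0571] sd [0. 0. 0.]
```

Emit:
carry_out(deltas=[{"tx": 0,"ty": 0.0,"tz": 0.001,"wx": 0.0,"wy": 0.0,"wz": 0.0},{"tx": 0,"ty": 0.0,"tz": 0.0015,"wx": 0.0,"wy": 0.0,"wz": 0.0},{"tx": 0,"ty": 0.0,"tz": 0.0015,"wx": 0.0,"wy": 0.0,"wz": 0.0}])

```text
t: 7.0
ee_pos: [0.544, 0.0929, 0.0565]
eef_rot: [[1.0, 0.027, 0.002], [0.027, -1.0, 0.0], [0.002, -0.0, -1.0]]
ft_force: [-1.5, -0.2, 9.3]
finger_gap: 0.0
gripper_force: 5.0
```

```bash
python3 m.py
```

```text
t 7.25 F [-1.93 -0.97  9.72] sd [0.64 0.47 0.32] pos [0.5441 0.0929 0.0565] sd [0. 0. 0.]
```

Emit:
carry_out(deltas=[{"tx": 0,"ty": 0.0,"tz": 0.001,"wx": 0.0,"wy": 0.0,"wz": 0.0},{"tx": 0,"ty": 0.0,"tz": 0.002,"wx": 0.0,"wy": 0.0,"wz": 0.0},{"tx": 0,"ty": 0.0,"tz": 0.002,"wx": 0.0,"wy": 0.0,"wz": 0.0}])

```text
t: 7.55
ee_pos: [0.5441, 0.0929, 0.0559]
eef_rot: [[1.0, 0.027, 0.002], [0.027, -1.0, 0.0], [0.002, -0.0, -1.0]]
ft_force: [-3.6, -1.8, 14.8]
finger_gap: -0.0001
gripper_force: 7.1
```

```bash
python3 m.py
```

```text
t 7.8 F [-2.95 -1.08 14.01] sd [0.08 0.27 0.52] pos [0.5441 0.0929 0.0559] sd [0. 0. 0.]
```

Emit:
carry_out(deltas=[{"tx": 0,"ty": 0.0,"tz": 0,"wx": 0.0,"wy": 0.0,"wz": 0.0},{"tx": 0,"ty": 0.0,"tz": 0,"wx": 0.0,"wy": 0.0,"wz": 0.0},{"tx": 0,"ty": 0.0,"tz": 0,"wx": 0.0,"wy": 0.0,"wz": 0.0},{"tx": 0,"ty": 0.0,"tz": -0.02,"wx": 0.0,"wy": 0.0,"wz": 0.0},{"tx": 0,"ty": 0.0,"tz": -0.04,"wx": 0.0,"wy": 0.0,"wz": 0.0},{"tx": 0,"ty": 0.0,"tz": -0.07,"wx": 0.0,"wy": 0.0,"wz": 0.0},{"tx": 0,"ty": 0.0,"tz": -0.07,"wx": 0.0,"wy": 0.0,"wz": 0.0},{"tx": 0,"ty": 0.05,"tz": -0.07,"wx": 0.0,"wy": 0.0,"wz": 0.0},{"tx": 0,"ty": 0.1,"tz": -0.07,"wx": 0.0,"wy": 0.0,"wz": 0.0},{"tx": 0,"ty": 0.1525,"tz": -0.07,"wx": 0.0,"wy": 0.0,"wz": 0.0},{"tx": 0,"ty": 0.1525,"tz": -0.07,"wx": 0.0,"wy": 0.0,"wz": 0.0},{"tx": 0,"ty": 0.1525,"tz": -0.07,"wx": 0.0,"wy": 0.0,"wz": 0.0}])

```text
t: 9.0
ee_pos: [0.5449, 0.0315, 0.083]
eef_rot: [[1.0, 0.026, -0.0], [0.026, -1.0, 0.0], [-0.0, -0.0, -1.0]]
ft_force: [-0.6, 0.9, 0.7]
finger_gap: -0.0003
gripper_force: 0.0
```

```bash
python3 m.py
```

```text
t 9.25 F [ 0.18  0.39 -0.1 ] sd [0.3  0.34 0.45] pos [0.5449 0.0325 0.0831] sd [0.     0.0002 0.    ]
```

Emit:
carry_out(deltas=[{"tx": 0,"ty": 0.0,"tz": 0.02,"wx": 0.0,"wy": 0.0,"wz": 0.0},{"tx": 0,"ty": 0.0,"tz": 0.035,"wx": 0.0,"wy": 0.0,"wz": 0.0},{"tx": 0,"ty": 0.0,"tz": 0.045,"wx": 0.0,"wy": 0.0,"wz": 0.0},{"tx": 0,"ty": 0.0,"tz": 0.053,"wx": 0.0,"wy": 0.0,"wz": 0.0},{"tx": -0.001,"ty": 0.0,"tz": 0.059,"wx": 0.0,"wy": 0.0,"wz": 0.0},{"tx": -0.001,"ty": 0.0,"tz": 0.063,"wx": 0.0,"wy": 0.0,"wz": 0.0},{"tx": -0.001,"ty": 0.0,"tz": 0.063,"wx": 0.0,"wy": 0.0,"wz": 0.0}])

```text
t: 9.95
ee_pos: [0.5446, 0.0318, 0.0579]
eef_rot: [[1.0, 0.027, 0.0], [0.027, -1.0, 0.0], [0.0, -0.0, -1.0]]
ft_force: [-1.1, 1.2, 2.9]
finger_gap: -0.0
gripper_force: 1.8
```

```bash
python3 m.py
```

```text
t 10.2 F [-1.19  0.71  3.33] sd [0.46 0.14 0.31] pos [0.5446 0.0318 0.0581] sd [0. 0. 0.]
```

Emit:
carry_out(deltas=[{"tx": 0,"ty": 0.0,"tz": 0.002,"wx": 0.0,"wy": 0.0,"wz": 0.0},{"tx": 0,"ty": 0.0,"tz": 0.004,"wx": 0.0,"wy": 0.0,"wz": 0.0},{"tx": 0,"ty": 0.0,"tz": 0.005,"wx": 0.0,"wy": 0.0,"wz": 0.0},{"tx": 0,"ty": 0.0,"tz": 0.005,"wx": 0.0,"wy": 0.0,"wz": 0.0}])

```text
t: 10.6
ee_pos: [0.5446, 0.0318, 0.0562]
eef_rot: [[1.0, 0.027, 0.0], [0.027, -1.0, -0.0], [0.0, 0.0, -1.0]]
ft_force: [-4.2, 0.4, 11.6]
finger_gap: -0.0001
gripper_force: 5.6
```

```bash
python3 m.py
```

```text
t 10.85 F [-3.39  0.83 11.3 ] sd [0.32 0.27 0.8 ] pos [0.5447 0.0318 0.0563] sd [0. 0. 0.]
```

Emit:
carry_out(deltas=[{"tx": 0,"ty": 0.0,"tz": 0,"wx": 0.0,"wy": 0.0,"wz": 0.0},{"tx": 0,"ty": 0.0,"tz": 0,"wx": 0.0,"wy": 0.0,"wz": 0.0},{"tx": 0,"ty": 0.0,"tz": 0,"wx": 0.0,"wy": 0.0,"wz": 0.0},{"tx": 0,"ty": 0.0,"tz": -0.02,"wx": 0.0,"wy": 0.0,"wz": 0.0},{"tx": 0,"ty": 0.0,"tz": -0.04,"wx": 0.0,"wy": 0.0,"wz": 0.0},{"tx": 0,"ty": 0.0,"tz": -0.067,"wx": 0.0,"wy": 0.0,"wz": 0.0},{"tx": 0,"ty": 0.0,"tz": -0.067,"wx": 0.0,"wy": 0.0,"wz": 0.0},{"tx": 0,"ty": 0.05,"tz": -0.067,"wx": 0.0,"wy": 0.0,"wz": 0.0},{"tx": 0,"ty": 0.1,"tz": -0.067,"wx": 0.0,"wy": 0.0,"wz": 0.0},{"tx": 0,"ty": 0.15,"tz": -0.067,"wx": 0.0,"wy": 0.0,"wz": 0.0},{"tx": 0,"ty": 0.15,"tz": -0.067,"wx": 0.0,"wy": 0.0,"wz": 0.0},{"tx": 0,"ty": 0.15,"tz": -0.067,"wx": 0.0,"wy": 0.0,"wz": 0.0}])

```text
t: 12.05
ee_pos: [0.5461, -0.0285, 0.0827]
eef_rot: [[1.0, 0.026, -0.0], [0.026, -1.0, 0.0], [-0.0, -0.0, -1.0]]
ft_force: [0.1, 1.0, 0.5]
finger_gap: 0.0005
gripper_force: 0.0
```

```bash
python3 m.py
```

```text
t 12.3 F [ 0.08  0.33 -0.29] sd [0.31 0.31 0.34] pos [ 0.5462 -0.0275  0.0827] sd [0.     0.0001 0.    ]
```

Emit:
carry_out(deltas=[{"tx": 0,"ty": 0.0,"tz": 0.02,"wx": 0.0,"wy": 0.0,"wz": 0.0},{"tx": 0,"ty": 0.0,"tz": 0.035,"wx": 0.0,"wy": 0.0,"wz": 0.0},{"tx": 0,"ty": 0.0,"tz": 0.045,"wx": 0.0,"wy": 0.0,"wz": 0.0},{"tx": 0,"ty": 0.0,"tz": 0.053,"wx": 0.0,"wy": 0.0,"wz": 0.0},{"tx": -0.001,"ty": 0.0,"tz": 0.059,"wx": 0.0,"wy": 0.0,"wz": 0.0},{"tx": -0.001,"ty": 0.0,"tz": 0.062,"wx": 0.0,"wy": 0.0,"wz": 0.0},{"tx": -0.001,"ty": 0.0,"tz": 0.062,"wx": 0.0,"wy": 0.0,"wz": 0.0}])

```text
t: 13.0
ee_pos: [0.5459, -0.0281, 0.0579]
eef_rot: [[1.0, 0.027, 0.0], [0.027, -1.0, 0.0], [0.0, -0.0, -1.0]]
ft_force: [-2.1, -0.1, 8.2]
finger_gap: 0.0002
gripper_force: 4.0
```

```bash
python3 m.py
```

```text
t 13.25 F [-2.53  0.4   7.85] sd [0.28 0.38 0.3 ] pos [ 0.5459 -0.0281  0.058 ] sd [0. 0. 0.]
```

Next, 1.4 mm more.

Emit:
carry_out(deltas=[{"tx": 0,"ty": 0.0,"tz": 0.002,"wx": 0.0,"wy": 0.0,"wz": 0.0},{"tx": 0,"ty": 0.0,"tz": 0.004,"wx": 0.0,"wy": 0.0,"wz": 0.0},{"tx": 0,"ty": 0.0,"tz": 0.0045,"wx": 0.0,"wy": 0.0,"wz": 0.0},{"tx": 0,"ty": 0.0,"tz": 0.0045,"wx": 0.0,"wy": 0.0,"wz": 0.0}])

```text
t: 13.65
ee_pos: [0.5459, -0.0281, 0.0564]
eef_rot: [[1.0, 0.027, 0.0], [0.027, -1.0, -0.0], [0.0, 0.0, -1.0]]
ft_force: [-2.7, 0.4, 11.1]
finger_gap: -0.0003
gripper_force: 5.3
```

```bash
python3 m.py
```

```text
t 13.9 F [-3.34  0.42 10.41] sd [0.28 0.61 0.24] pos [ 0.5459 -0.0281  0.0564] sd [0. 0. 0.]
```

Emit:
carry_out(deltas=[{"tx": 0,"ty": 0.0,"tz": 0.001,"wx": 0.0,"wy": 0.0,"wz": 0.0},{"tx": 0,"ty": 0.0,"tz": 0.001,"wx": 0.0,"wy": 0.0,"wz": 0.0},{"tx": 0,"ty": 0.0,"tz": 0.001,"wx": 0.0,"wy": 0.0,"wz": 0.0}])

```text
t: 14.2
ee_pos: [0.546, -0.0281, 0.0561]
eef_rot: [[1.0, 0.027, 0.0], [0.027, -1.0, -0.0], [0.0, 0.0, -1.0]]
ft_force: [-3.8, 0.4, 12.9]
finger_gap: -0.0
gripper_force: 6.2
```

```bash
python3 m.py
```

```text
t 14.45 F [-3.76  0.39 12.5 ] sd [0.55 0.29 0.19] pos [ 0.5459 -0.0281  0.0561] sd [0. 0. 0.]
```

On the stop. Now the fourth.

Emit:
carry_out(deltas=[{"tx": 0,"ty": 0.0,"tz": 0,"wx": 0.0,"wy": 0.0,"wz": 0.0},{"tx": 0,"ty": 0.0,"tz": 0,"wx": 0.0,"wy": 0.0,"wz": 0.0},{"tx": 0,"ty": 0.0,"tz": 0,"wx": 0.0,"wy": 0.0,"wz": 0.0},{"tx": 0,"ty": 0.0,"tz": -0.02,"wx": 0.0,"wy": 0.0,"wz": 0.0},{"tx": 0,"ty": 0.0,"tz": -0.04,"wx": 0.0,"wy": 0.0,"wz": 0.0},{"tx": 0,"ty": 0.0,"tz": -0.067,"wx": 0.0,"wy": 0.0,"wz": 0.0},{"tx": 0,"ty": 0.0,"tz": -0.067,"wx": 0.0,"wy": 0.0,"wz": 0.0},{"tx": 0,"ty": 0.05,"tz": -0.067,"wx": 0.0,"wy": 0.0,"wz": 0.0},{"tx": 0,"ty": 0.1,"tz": -0.067,"wx": 0.0,"wy": 0.0,"wz": 0.0},{"tx": 0,"ty": 0.15,"tz": -0.067,"wx": 0.0,"wy": 0.0,"wz": 0.0},{"tx": 0,"ty": 0.15,"tz": -0.067,"wx": 0.0,"wy": 0.0,"wz": 0.0},{"tx": 0,"ty": 0.15,"tz": -0.067,"wx": 0.0,"wy": 0.0,"wz": 0.0}])

```text
t: 15.65
ee_pos: [0.5473, -0.0884, 0.0823]
eef_rot: [[1.0, 0.026, -0.0], [0.026, -1.0, 0.0], [-0.0, -0.0, -1.0]]
ft_force: [0.4, 0.4, 0.9]
finger_gap: 0.0002
gripper_force: 0.0
```

```bash
python3 m.py
python3 - <<'E'
from h import *
p=capture("wrist")
for tg,z in(("dome_a",.068),("pointer_grip",.066)):
    print(tg,[(np.round(q["uv"],1).tolist(),round(q["p"],2),np.round(atz(p,q["uv"],z)[:2],4).tolist()) for q in spot_point(p,tg)[:6]])
E
```

```text
t 15.9 F [ 0.07  0.25 -0.09] sd [0.35 0.5  0.52] pos [ 0.5474 -0.0875  0.0825] sd [0.     0.0002 0.    ]
dome_a [([22.7, 241.0], 0.81, [0.5448, 0.0324]), ([252.4, 234.2], 0.8, [0.5519, -0.0867])]
pointer_grip [([342.0, 321.0], 0.94, [0.4995, -0.1388])]
```

Emit:
carry_out(deltas=[{"tx": 0,"ty": 0.0,"tz": 0.02,"wx": 0.0,"wy": 0.0,"wz": 0.0},{"tx": 0,"ty": 0.0,"tz": 0.035,"wx": 0.0,"wy": 0.0,"wz": 0.0},{"tx": 0,"ty": 0.0,"tz": 0.045,"wx": 0.0,"wy": 0.0,"wz": 0.0},{"tx": 0,"ty": 0.0,"tz": 0.053,"wx": 0.0,"wy": 0.0,"wz": 0.0},{"tx": -0.001,"ty": 0.0,"tz": 0.059,"wx": 0.0,"wy": 0.0,"wz": 0.0},{"tx": -0.001,"ty": 0.0,"tz": 0.062,"wx": 0.0,"wy": 0.0,"wz": 0.0},{"tx": -0.001,"ty": 0.0,"tz": 0.062,"wx": 0.0,"wy": 0.0,"wz": 0.0}])

```text
t: 16.75
ee_pos: [0.5471, -0.0882, 0.0577]
eef_rot: [[1.0, 0.027, 0.0], [0.027, -1.0, 0.0], [0.0, -0.0, -1.0]]
ft_force: [-2.3, 0.5, 6.9]
finger_gap: 0.0
gripper_force: 3.6
```

```bash
python3 m.py
```

```text
t 17.0 F [-2.6   0.34  6.9 ] sd [0.5  0.51 0.47] pos [ 0.5471 -0.0882  0.0578] sd [0. 0. 0.]
```

Emit:
carry_out(deltas=[{"tx": 0,"ty": 0.0,"tz": 0.002,"wx": 0.0,"wy": 0.0,"wz": 0.0},{"tx": 0,"ty": 0.0,"tz": 0.004,"wx": 0.0,"wy": 0.0,"wz": 0.0},{"tx": 0,"ty": 0.0,"tz": 0.0045,"wx": 0.0,"wy": 0.0,"wz": 0.0},{"tx": 0,"ty": 0.0,"tz": 0.0045,"wx": 0.0,"wy": 0.0,"wz": 0.0}])

```text
t: 17.4
ee_pos: [0.5472, -0.0882, 0.0562]
eef_rot: [[1.0, 0.027, 0.0], [0.027, -1.0, -0.0], [0.0, 0.0, -1.0]]
ft_force: [-3.1, -0.1, 11.4]
finger_gap: -0.0001
gripper_force: 5.6
```

```bash
python3 m.py
```

```text
t 17.65 F [-3.11  0.87 10.83] sd [0.1  0.37 0.58] pos [ 0.5472 -0.0882  0.0563] sd [0. 0. 0.]
```

Emit:
carry_out(deltas=[{"tx": 0,"ty": 0.0,"tz": 0,"wx": 0.0,"wy": 0.0,"wz": 0.0},{"tx": 0,"ty": 0.0,"tz": 0,"wx": 0.0,"wy": 0.0,"wz": 0.0},{"tx": 0,"ty": 0.0,"tz": 0,"wx": 0.0,"wy": 0.0,"wz": 0.0},{"tx": 0,"ty": 0.0,"tz": -0.02,"wx": 0.0,"wy": 0.0,"wz": 0.0},{"tx": 0,"ty": 0.0,"tz": -0.04,"wx": 0.0,"wy": 0.0,"wz": 0.0},{"tx": 0,"ty": 0.0,"tz": -0.1,"wx": 0.0,"wy": 0.0,"wz": 0.0},{"tx": 0,"ty": 0.0,"tz": -0.225,"wx": 0.0,"wy": 0.0,"wz": 0.0},{"tx": -0.25,"ty": 0.043,"tz": -0.225,"wx": 0.0,"wy": 0.0,"wz": 0.0},{"tx": -0.25,"ty": 0.043,"tz": -0.225,"wx": 0.0,"wy": 0.0,"wz": 0.0},{"tx": -0.25,"ty": 0.043,"tz": -0.225,"wx": 0.0,"wy": 0.0,"wz": 0.0},{"tx": -0.25,"ty": 0.043,"tz": -0.225,"wx": 0.0,"wy": 0.0,"wz": 0.0},{"tx": -0.25,"ty": 0.043,"tz": -0.225,"wx": 0.0,"wy": 0.0,"wz": 0.0}])

```text
t: 18.85
ee_pos: [0.4484, -0.1081, 0.1463]
eef_rot: [[1.0, 0.027, 0.001], [0.027, -1.0, 0.0], [0.001, -0.0, -1.0]]
ft_force: [0.2, 0.5, 0.1]
finger_gap: -0.0003
gripper_force: 0.0
```

Run:
```python
from h import *
p=capture("wrist");save(p,"w5.png")
for tg,z in(("dome_a",.068),("pointer_grip",.046)):
    print(tg,[(np.round(q["uv"],1).tolist(),round(q["p"],2),np.round(atz(p,q["uv"],z)[:2],4).tolist()) for q in spot_point(p,tg)[:6]])
s=get_state();print({k:np.round(s[k],4).tolist() for k in("t","ee_pos","eef_rot")})
# dark wood pixels with z>0.06 : grip top
R,t,f=cam(p); v,u=np.mgrid[:384,:512]; Z=p["z_map"]
W=(np.dstack([(u-p["cx"])/f*Z,(v-p["cy"])/f*Z,Z])-t)@R
m=(W[...,2]>.058)&(W[...,2]<.072)&(abs(W[...,0]-.48)<.02)&(abs(W[...,1]+.145)<.025)&(Z>0)
print(m.sum(), W[m].min(0),W[m].max(0),W[m].mean(0))
```

```text
dome_a [([129.7, 51.0], 0.8, [0.5468, -0.0282]), ([32.9, 51.8], 0.62, [0.5447, 0.0321]), ([225.0, 44.9], 0.59, [0.5519, -0.0874])]
pointer_grip [([308.5, 153.3], 0.71, [0.4828, -0.1477])]
{'t': 19.0, 'ee_pos': [0.4483, -0.1077, 0.1458], 'eef_rot': [[0.9996, 0.028, 0.0], [0.028, -0.9996, 0.0006], [0.0001, -0.0006, -1.0]]}
787 [ 0.47409585 -0.15751363  0.05813342] [ 0.49447885 -0.13882906  0.06717477] [ 0.48475577 -0.14762562  0.06473971]
```

View pics/w5.png

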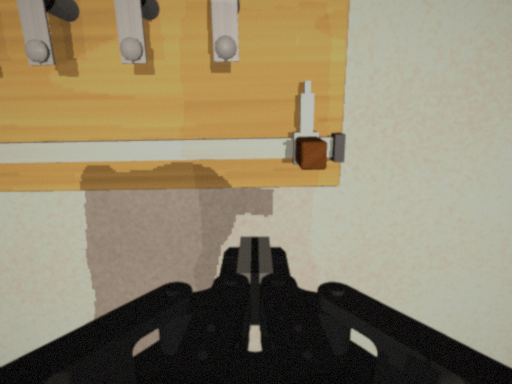

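Emit:
carry_out(deltas=[{"tx": 0.0864,"ty": 0.1025,"tz": 0.0,"wx": 0.0,"wy": 0.0,"wz": -0.0076},{"tx": 0.0864,"ty": 0.1025,"tz": 0.0,"wx": 0.0,"wy": 0.0,"wz": -0.0076},{"tx": 0.0864,"ty": 0.1025,"tz": 0.0,"wx": 0.0,"wy": 0.0,"wz": -0.0076},{"tx": 0.0864,"ty": 0.1025,"tz": 0.05,"wx": 0.0,"wy": 0.0,"wz": -0.0076},{"tx": 0.0864,"ty": 0.1025,"tz": 0.1,"wx": 0.0,"wy": 0.0,"wz": -0.0076},{"tx": 0.0864,"ty": 0.1025,"tz": 0.15,"wx": 0.0,"wy": 0.0,"wz": -0.0076},{"tx": 0.0864,"ty": 0.1025,"tz": 0.2,"wx": 0.0,"wy": 0.0,"wz": -0.0076},{"tx": 0.0864,"ty": 0.1025,"tz": 0.24,"wx": 0.0,"wy": 0.0,"wz": -0.0076},{"tx": 0.0864,"ty": 0.1025,"tz": 0.255,"wx": 0.0,"wy": 0.0,"wz": -0.0076},{"tx": 0.0864,"ty": 0.1025,"tz": 0.255,"wx": 0.0,"wy": 0.0,"wz": -0.0076}], jaw=0.5)

```text
t: 20.0
ee_pos: [0.4826, -0.1474, 0.0434]
eef_rot: [[0.999, 0.04, -0.001], [0.04, -0.999, 0.001], [-0.001, -0.001, -1.0]]
ft_force: [0.6, 0.6, 0.1]
finger_gap: 0.0424
gripper_force: 0.0
```

```bash
python3 m.py
python3 - <<'E'
from h import *
p=capture("wrist");save(p,"w6.png")
E
```

```text
t 20.25 F [ 0.03 -0.13 -0.15] sd [0.43 0.34 0.56] pos [ 0.4835 -0.148   0.0445] sd [0.0002 0.0002 0.0003]
```

View pics/w6.png

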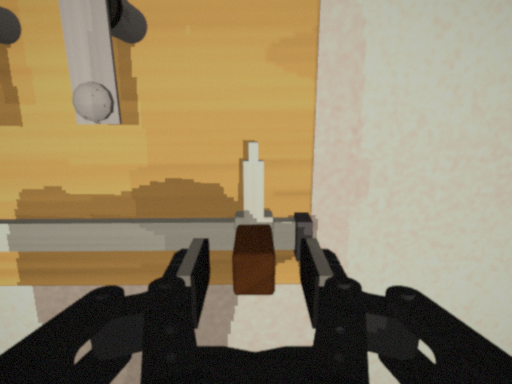

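Emit:
carry_out(deltas=[{"tx": 0,"ty": 0,"tz": 0,"wx": 0.0,"wy": 0.0,"wz": 0},{"tx": 0,"ty": 0,"tz": 0,"wx": 0.0,"wy": 0.0,"wz": 0},{"tx": 0,"ty": 0,"tz": 0,"wx": 0.0,"wy": 0.0,"wz": 0},{"tx": 0,"ty": 0,"tz": 0,"wx": 0.0,"wy": 0.0,"wz": 0},{"tx": 0,"ty": 0,"tz": 0,"wx": 0.0,"wy": 0.0,"wz": 0},{"tx": 0,"ty": 0,"tz": 0,"wx": 0.0,"wy": 0.0,"wz": 0}], jaw=1, grip_force=25)

```text
t: 20.9
ee_pos: [0.4834, -0.1483, 0.0443]
eef_rot: [[0.999, 0.039, 0.0], [0.039, -0.999, -0.0], [0.0, 0.0, -1.0]]
ft_force: [-1.8, 0.2, 6.4]
finger_gap: 0.0172
gripper_force: 28.6
```

```bash
python3 m.py
```

```text
t 21.15 F [-1.8  -0.01  6.42] sd [0.5  0.39 0.45] pos [ 0.4834 -0.1483  0.0443] sd [0. 0. 0.]
```

Emit:
carry_out(deltas=[{"tx": 0,"ty": -0.02,"tz": 0,"wx": 0.0,"wy": 0.0,"wz": 0},{"tx": 0,"ty": -0.06,"tz": 0,"wx": 0.0,"wy": 0.0,"wz": 0},{"tx": 0,"ty": -0.1,"tz": 0,"wx": 0.0,"wy": 0.0,"wz": 0},{"tx": 0,"ty": -0.15,"tz": 0,"wx": 0.0,"wy": 0.0,"wz": 0},{"tx": 0,"ty": -0.2,"tz": 0,"wx": 0.0,"wy": 0.0,"wz": 0},{"tx": 0,"ty": -0.25,"tz": 0,"wx": 0.0,"wy": 0.0,"wz": 0},{"tx": 0,"ty": -0.3,"tz": 0,"wx": 0.0,"wy": 0.0,"wz": 0},{"tx": 0,"ty": -0.35,"tz": 0,"wx": 0.0,"wy": 0.0,"wz": 0},{"tx": 0,"ty": -0.4,"tz": 0,"wx": 0.0,"wy": 0.0,"wz": 0},{"tx": 0,"ty": -0.43,"tz": 0,"wx": 0.0,"wy": 0.0,"wz": 0},{"tx": 0,"ty": -0.444,"tz": 0,"wx": 0.0,"wy": 0.0,"wz": 0},{"tx": 0,"ty": -0.444,"tz": 0,"wx": 0.0,"wy": 0.0,"wz": 0}])

```text
t: 22.35
ee_pos: [0.4753, 0.0303, 0.0442]
eef_rot: [[0.999, 0.041, -0.001], [0.041, -0.999, -0.0], [-0.001, 0.0, -1.0]]
ft_force: [-9.0, 0.8, 15.4]
finger_gap: 0.0176
gripper_force: 29.7
```

```bash
python3 m.py
python3 - <<'E'
from h import *
p=capture("wrist");save(p,"w7.png"); print(get_state()["eef_rot"])
for tg,z in(("dome_a",.068),("pointer_grip",.046)):
    print(tg,[(np.round(q["uv"],1).tolist(),round(q["p"],2),np.round(atz(p,q["uv"],z)[:2],4).tolist()) for q in spot_point(p,tg)[:6]])
E
```

```text
t 22.6 F [-8.79  0.85 14.76] sd [0.38 0.48 0.4 ] pos [0.4754 0.0296 0.0442] sd [0.     0.0002 0.    ]
[[ 9.99214988e-01  3.95928003e-02 -1.34820738e-03]
 [ 3.95922346e-02 -9.99215822e-01 -4.43709803e-04]
 [-1.36471786e-03  3.89982943e-04 -9.99998993e-01]]
dome_a [([81.1, 100.5], 0.94, [0.5436, 0.0918]), ([423.6, 99.1], 0.86, [0.5487, -0.0267]), ([251.2, 102.8], 0.79, [0.5451, 0.0329])]
pointer_grip []
```

View pics/w7.png

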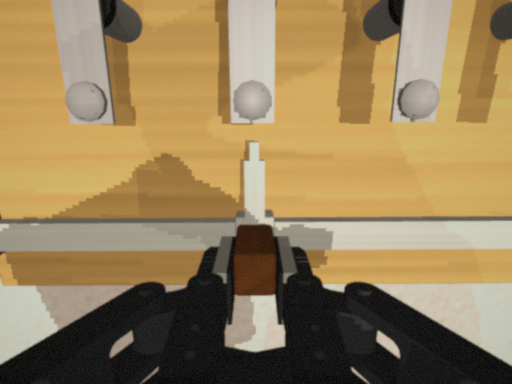

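Emit:
carry_out(deltas=[{"tx": 0,"ty": 0,"tz": 0,"wx": 0.0,"wy": 0.0,"wz": 0},{"tx": 0,"ty": 0,"tz": 0,"wx": 0.0,"wy": 0.0,"wz": 0},{"tx": 0,"ty": 0,"tz": 0,"wx": 0.0,"wy": 0.0,"wz": 0},{"tx": 0,"ty": 0,"tz": 0,"wx": 0.0,"wy": 0.0,"wz": 0},{"tx": 0,"ty": 0,"tz": -0.05,"wx": 0.0,"wy": 0.0,"wz": 0},{"tx": 0,"ty": 0,"tz": -0.15,"wx": 0.0,"wy": 0.0,"wz": 0},{"tx": 0,"ty": 0,"tz": -0.25,"wx": 0.0,"wy": 0.0,"wz": 0},{"tx": 0,"ty": 0,"tz": -0.35,"wx": 0.0,"wy": 0.0,"wz": 0},{"tx": 0,"ty": 0,"tz": -0.45,"wx": 0.0,"wy": 0.0,"wz": 0},{"tx": 0,"ty": 0,"tz": -0.45,"wx": 0.0,"wy": 0.0,"wz": 0},{"tx": 0,"ty": 0,"tz": -0.45,"wx": 0.0,"wy": 0.0,"wz": 0}], jaw=0.5)

```text
t: 23.85
ee_pos: [0.4766, 0.0291, 0.2247]
eef_rot: [[0.999, 0.039, 0.002], [0.039, -0.999, -0.0], [0.002, 0.0, -1.0]]
ft_force: [0.4, -0.8, -0.4]
finger_gap: 0.0426
gripper_force: 0.0
```

```bash
python3 m.py
python3 - <<'E'
from h import *
p=capture("wrist");save(p,"w8.png")
for tg,z in(("dome_a",.068),("pointer_grip",.046)):
    print(tg,[(np.round(q["uv"],1).tolist(),round(q["p"],2),np.round(atz(p,q["uv"],z)[:2],4).tolist()) for q in spot_point(p,tg)[:6]])
E
```

```text
t 24.1 F [-0.08 -0.15 -0.12] sd [0.62 0.3  0.65] pos [0.4757 0.0292 0.2231] sd [0.0001 0.0001 0.0003]
dome_a [([324.6, 103.0], 0.91, [0.5467, -0.0296]), ([253.2, 102.5], 0.84, [0.5447, 0.0327]), ([392.1, 99.7], 0.73, [0.5517, -0.0881]), ([185.9, 102.8], 0.72, [0.5422, 0.0914])]
pointer_grip [([254.0, 172.1], 0.88, [0.4781, 0.0295])]
```

View pics/w8.png

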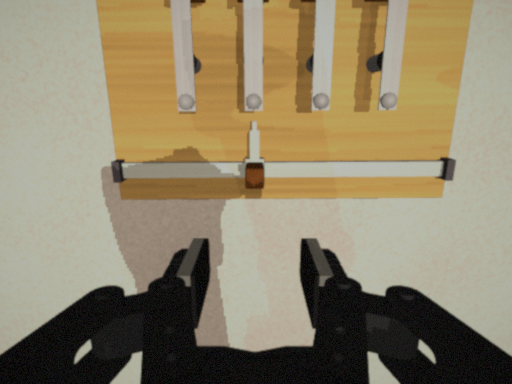

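The picture shows the pointer at (254,172), released, with its nose at (254,125) in line with the second dome at (254,101). The gripper is clear of everything.

```bash
python3 -c "
from rig import *
print(close_job())"
```

```text
the job is handed in; nothing more can be done
None
```

I pressed all four springs onto their stops from left to right. The softest is the second from the left, at about 4 N just before its stop against about 8 to 10 N for the others. The pointer now stands in line with it, released, and the job is handed in.

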